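Slide the egg dish through the gap onto the filter paper

TASK

Push the round steel dish with the egg in it along the bench, through the narrow gap between the squat steel canister and the squat white tub, and on until the whole dish stands on the round filter paper beyond them. Only push it: keep the dish flat on the bench, never pick it up, do not touch the egg or let it roll off its cradle, leave the things standing around where they are, and come away from the dish at the end.

Things in the scene. Friction and masses are not known exactly. Their poses are not given: they have to be found in the camera images.
- dish: Loose open round steel dish, outside diameter 100 mm, rim 20 mm high, wall 3 mm, upright sides, inner floor 6 mm above the bench, about 0.2 to 0.35 kg. Origin: centre of its underside, on the bench; z up. It stands on the robot's left (+y) or right (-y) of the gap, about 130 to 210 mm from its middle, any yaw. Four low bars on its floor (tops 11 mm above the bench) form the egg's cradle.
- egg: Brown egg, loose, 60 g, 56 mm long and 44 mm thick, lying in the cradle in the middle of the dish; its top stands 52 mm above the bench. Origin: its centre, about 30 mm above the bench.
- can_far: Squat round steel canister with a flat steel lid, 82 mm across its lid, 80 mm below it, 50 mm high, too heavy to move (fixed): the gap's side farther from the robot. Origin: centre of its underside.
- tub_near: Squat round white plastic tub with a flat lid, 82 mm across its lid, 80 mm across just below the lid and 76 mm at the foot, 50 mm high, too heavy to move (fixed): the gap's side nearer the robot. Origin: centre of its underside, 190 mm from the canister's.
- gap (a point): Middle of the gap, on the bench, midway between the canister's and the tub's origins. Its x axis points from the tub to the canister (roughly away from the robot), its y axis runs along the way through (roughly to the robot's left). The gap is 110 mm wide, at the lids 108 mm, so the 100 mm dish passes with 5 mm on each side.
- paper: White round filter paper, 150 mm in diameter, lying flat on the bench (under 1 mm, no step to catch on), fixed, on the other side of the gap from the dish, about 130 to 210 mm from the gap's middle and up to 30 mm to either side of the gap's axis. Origin: its centre.
- bottle: Bystander: small amber bottle, 36 mm across, 70 mm high, standing beside the canister on its far left. Origin: centre of underside.
- jar: Bystander: small glass jar, 40 mm across, 45 mm high, standing beside the canister on its far right. Origin: centre of underside.
- stopper: Bystander: dark rubber stopper, 34 mm across, 30 mm high, between tub and robot. Origin: centre of underside.
- weight: Bystander: brass cylinder weight, 28 mm across, 30 mm high, between tub and robot. Origin: centre of underside.
Things that resemble listed ones, but are neither listed nor needed, are in the scene too. Leave any purple look-alike of the dish alone. Leave any brown look-alike of the tub_near alone.

How it is judged:
By the outcome, as a careful person would: the job done as asked, in the order asked, and still so for the second after the job is handed in, with the robot touching nothing.
It also fails if it takes over 64 s, if anything falls off the work surface, if the arm or the gripper's body presses on something with over 40 N, if the wrist force passes 120 N, or if a joint passes its speed limit or range.

ROBOT

A 6-joint arm with a two-finger parallel gripper is mounted at the origin on the work surface. World frame = base frame: x ahead of the robot, y to its left, z up, the work surface at z = 0. Lengths are in mm, angles in rad, forces in N, time in s.
With the tool pointing down it reaches from about 300 to 850 mm from the base axis. Payload 4.2 kg.
Tool frame: the origin (TCP) lies on the centre line of the jaws, within the pads' length; the fingertips stand 14 mm ahead of it and the grasp point (between the pads) lies 5 mm behind it; z points along the fingers, y is the line along which they close (so a half turn about z gives the same grasp; the last joint's range is limited). The gripper opens to 91 mm and grips with 3 to 60 N. Pads are 32 mm wide; open, the fingers measure 118 mm over their backs; the gripper's body (76 mm by 178 mm) begins 60 mm behind the grasp point.
Start: joints at [1.179, 0.32, 1.565, -0, 1.257, -0.02], TCP at [208.896, 535.728, 227.976] pointing down, gripper open.
Joint ranges: [-3.11, 3.11], [-0.84, 2.01], [0.21, 2.61], [-1.34, 4.49], [0.05, 2.63], [-2.56, 2.56]. Speed limits (rad/s): [2.57, 2.57, 3.14, 3.14, 3.14, 3.14].

INTERFACE

Orientations are given as a rotation vector (axis times angle).
In Python, from plant import get_state, get_image, sign_off gives the robot as it stands. The module is installed in compiled form; this text tells all that it offers.
- The arm moves only by the shell command python3 -m inch 'ROWS' [OPENING]. ROWS is a JSON object of lists of equal length, an entry for each row: "linear": the shift along the world's x, y, z in mm, a list of three; "delta_rot": the turn, a rotation vector about the world's x, y, z in degrees, a list of three. A call has 1 to 8 rows; each row is the pose to reach, as a shift and turn from the pose commanded when the call began; what a row does not reach only later rows make up. A row lasts 1/12 s, in which the tool goes at most 41.7 mm and 7.16 degrees, less where a joint would pass 70% of its speed; a pose out of reach is approached as far as the arm can. A call with a gripper value outside its range is refused whole. OPENING is the opening, from 0 (shut) to 1 (fully open), set as the call begins (- or left out, the last holds). The fingers move at their own pace and stop on an object; the grip force is fixed at half the most. Time passes only in rows, so rows that repeat a pose let the fingers close. It gives the time, the measured TCP pose, the force, the opening and the grip force at its end, in the units of the state.
- get_state(): the state, without advancing time (a new reading comes with each control period).
- get_image(name): name is "scene" or "side" or "wrist"; returns a dict with "image" (384x512x3 uint8, blue, green, red), "fx", "fy", "cx", "cy" (pixels), "dist" ([k1, k2, p1, p2, k3] as OpenCV has them; the pictures are not rectified), "T" (4x4, takes a point from camera to world coordinates). Camera axes: x right, y up, looking along -z (the intrinsics and any distortion apply to the point x, -y, -z); pixel columns grow to the right and rows downward; lengths in mm; the calibration is good to about 2 mm. A picture is of the moment at which its call begins. There is no depth.
- sign_off(): hands the job in; it is judged then, once.
The state is a dict: "t": time; "joint_positions": joint angles; "qd": joint speeds; "joint_efforts": joint torques, N m; "eef_pos": TCP position; "orientation": TCP orientation; "contact_force": force on the tool from outside, world axes, zero at the start; "wrist_torque": the same for the moment, N m; "gripper_width": opening from 0.0 (shut) to 1.0 (fully open); "finger_force": force on a finger pad.
Only numpy, scipy, OpenCV 4.12 (cv2) and the standard library are available. Lean on these libraries where they do the work, as an engineer would, in place of code of your own. Each camera call takes 0.05 s, during which the arm holds its last target. There are 200 camera calls.

## Working session

There is one attempt and no reset: what is moved stays moved. The work goes in short steps, Python scripts to look and compute and a shell command to move; the robot and the scene stay as the last step left them, time stands still between calls to the robot, and variables do not carry over. Pictures are saved under pics/ and viewed, at most 13 in all, crops included, and the job is handed in when it is done.

```bash
mkdir -p pics
cat > h.py <<'E'
import cv2, numpy as np
from plant import get_state, get_image
def grab(n, f):
    d=get_image(n); cv2.imwrite('pics/'+f,d['image']); np.savez('pics/'+f[:-4]+'.npz',**{k:np.array(v) for k,v in d.items()}); return d
def ray(d,px,z):
    K=np.array([[d['fx'],0,d['cx']],[0,d['fy'],d['cy']],[0,0,1]],float)
    p=cv2.undistortPoints(np.array(px,float).reshape(-1,1,2),K,np.array(d['dist'],float)).reshape(-1,2)
    T=np.array(d['T']); v=np.c_[p[:,0],-p[:,1],-np.ones(len(p))]@T[:3,:3].T; o=T[:3,3]
    return o+v*((z-o[2])/v[:,2])[:,None]
def proj(d,P):
    K=np.array([[d['fx'],0,d['cx']],[0,d['fy'],d['cy']],[0,0,1]],float)
    T=np.array(d['T']); c=(np.array(P,float).reshape(-1,3)-T[:3,3])@T[:3,:3]
    return cv2.projectPoints(c*[1,-1,-1],np.zeros(3),np.zeros(3),K,np.array(d['dist'],float))[0].reshape(-1,2)
E
python3 - <<'E'
from h import *
a=[]
for n in('scene','side'):
    d=grab(n,n+'0.png'); a.append(d['image']); print(n,np.round(d['T'],2).tolist())
cv2.imwrite('pics/both.png',np.hstack([cv2.resize(x,(400,300)) for x in a]))
E
```

```text
scene [[0.59, -0.5, 0.63, 1028.61], [0.81, 0.37, -0.46, -252.35], [-0.0, 0.79, 0.62, 532.47], [0.0, 0.0, 0.0, 1.0]]
side [[-1.0, 0.02, -0.02, 542.98], [-0.03, -0.78, 0.63, 610.43], [-0.0, 0.63, 0.78, 687.37], [0.0, 0.0, 0.0, 1.0]]
```

View pics/scene0.png

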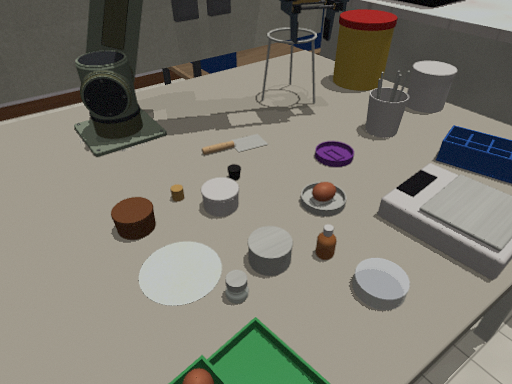

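View pics/side0.png

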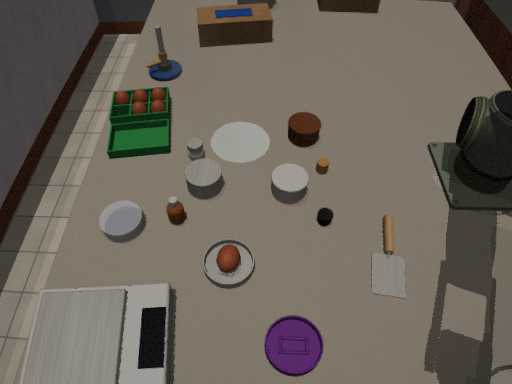

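The scene view shows the following:
- **Dish with egg:** (323,198). Look-alikes are the purple dish (335,153) and the empty pale bowl (381,283).
- **Canister:** (270,250).
- **White tub:** (220,196). Its brown look-alike is at (134,218).
- **Paper:** (181,271).

In the side view, the dish is at (229,263), canister (204,178), tub (290,183) and paper (240,142). I choose the steel dish holding the egg and will measure both views.

```bash
cat > m.py <<'E'
from h import *
def fit(P,k=3):
    P=P[:,:2]
    for _ in range(k):
        A=np.c_[2*P,np.ones(len(P))]; s=np.linalg.lstsq(A,(P**2).sum(1),rcond=None)[0]; c=s[:2]; r=np.sqrt(s[2]+c@c)
        e=abs(np.linalg.norm(P-c,axis=1)-r); P=P[e<=max(np.percentile(e,85),.5)]
    return c,r
E
python3 - <<'E'
from m import *
seeds={'scene':dict(can=(270,242),tub=(220,190),paper=(181,271),dish=(323,198)),'side':dict(can=(204,171),tub=(290,177),paper=(240,142),dish=(229,263))}
for n in seeds:
    d=dict(np.load(f'pics/{n}0.npz')); im=d['image']; vis=cv2.resize(im,None,fx=1,fy=1)
    for k,s in seeds[n].items():
        z={'can':50,'tub':50,'paper':.5,'dish':20}[k]
        if k=='dish':
            x,y=s; hsv=cv2.cvtColor(im,cv2.COLOR_BGR2HSV); print(n,'around',im[y,x-40:x+41:4].tolist()); continue
        m=np.zeros((386,514),np.uint8); t=(7,)*3
        cv2.floodFill(im.copy(),m,s,0,t,t,4|cv2.FLOODFILL_MASK_ONLY|cv2.FLOODFILL_FIXED_RANGE|(255<<8))
        m=cv2.morphologyEx(m[1:-1,1:-1],cv2.MORPH_OPEN,np.ones((3,3)))
        c=max(cv2.findContours(m,0,2)[0],key=cv2.contourArea); h=cv2.convexHull(c)
        cv2.drawContours(vis,[h],-1,(0,0,255),1)
        c,r=fit(ray(d,c[:,0,:],z)); print(n,k,c.round(1),'r',r.round(1))
    cv2.imwrite(f'pics/{n}_v.png',cv2.resize(vis[110:320,90:400],None,fx=1.28,fy=1.4)); 
a=[cv2.imread(f'pics/{n}_v.png') for n in seeds]; cv2.imwrite('pics/v.png',np.hstack(a))
print(get_state()['orientation'])
E
```

```text
scene can [656.9  47.2] r 38.5
scene tub [467.9  57.5] r 37.8
scene paper [ 581.4 -100.3] r 73.0
scene around [[142, 154, 160], [141, 154, 160], [141, 155, 161], [141, 154, 160], [137, 150, 156], [161, 168, 169], [164, 170, 171], [87, 90, 91], [25, 32, 56], [17, 30, 60], [29, 38, 64], [15, 26, 56], [41, 50, 62], [166, 173, 173], [161, 168, 169], [67, 70, 72], [140, 154, 160], [142, 156, 161], [142, 155, 161], [143, 156, 162], [142, 155, 162]]
side can [655.6  48.5] r 38.0
side tub [465.9  59.3] r 37.6
side paper [ 581.1 -100. ] r 71.0
side around [[107, 123, 130], [106, 121, 129], [108, 123, 130], [105, 120, 128], [96, 103, 104], [132, 139, 144], [130, 139, 143], [39, 48, 73], [33, 53, 107], [44, 65, 122], [26, 52, 108], [30, 48, 94], [11, 28, 52], [121, 129, 132], [133, 143, 149], [134, 144, 148], [133, 141, 146], [104, 121, 130], [106, 121, 128], [106, 119, 129], [106, 118, 129]]
[-5.80628802e-01 -3.08716576e+00  2.40482306e-03]
```

View pics/v.png

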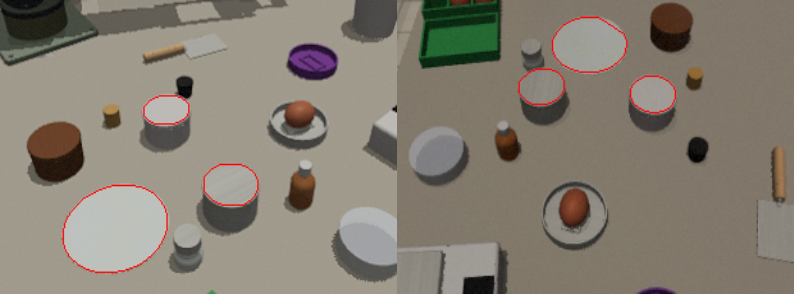

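The red contours match the lids and the paper well, and the canister-to-tub spacing comes out at 189.7 mm against the given 190. Next I measure the dish and its neighbours.

Run:
```python
from m import *
from scipy.optimize import least_squares
G=np.array([561.6,53.1]); ux=np.array([189.4,-10.6]); ux/=np.linalg.norm(ux); uy=np.array([-ux[1],ux[0]])
loc=lambda p:np.round([(p-G)@ux,(p-G)@uy],1)
for n,s in dict(scene=(323,198),side=(229,263)).items():
    d=dict(np.load(f'pics/{n}0.npz')); im=d['image'].astype(int)
    sat=(im[...,2]-im[...,0]); m=((sat<13)|(sat>28)).astype(np.uint8)*255
    w=np.zeros_like(m); cv2.circle(w,s,36,255,-1); m=cv2.morphologyEx(m&w,cv2.MORPH_OPEN,np.ones((2,2)))
    c=max(cv2.findContours(m,0,1)[0],key=cv2.contourArea); h=cv2.convexHull(c)[:,0]
    e=ray(d,h,20)[:,:2]; cam=d['T'][:2,3]; c0=e.mean(0)
    f=(c0-cam)/np.linalg.norm(c0-cam); far=e[((e-c0)@f)>0]
    c,r=fit(e); r50=least_squares(lambda p:np.linalg.norm(far-p,axis=1)-50,c0,loss='soft_l1')
    print(n,'all',c.round(1),r.round(1),'far50',r50.x.round(1),abs(r50.fun).mean().round(1),len(far),loc(r50.x))
d=dict(np.load('pics/side0.npz'))
for k,p in dict(purple=(294,345),scaleTL=(35,292),scaleTR=(170,287),bottle=(177,220),jar=(196,155),weight=(322,168),stop=(325,220),spat=(389,275)).items(): print(k,ray(d,[p],0)[0].round())
print('paper loc',loc(np.array([581.2,-100.2])))
im=np.hstack([cv2.resize(dict(np.load(f'pics/{n}0.npz'))['image'][y-50:y+50,x-60:x+60],(396,330)) for n,x,y in(('scene',323,198),('side',229,263))]); cv2.imwrite('pics/crop.png',im)
```

```text
scene all [603.8 238.8] 57.0 far50 [594.8 248.5] 1.3 12 [ 22.3 196.9]
side all [587.5 245.2] 43.5 far50 [587.8 253.9] 0.4 12 [ 14.9 202. ]
purple [468. 403.   0.]
scaleTL [963. 322.   0.]
scaleTR [699. 300.   0.]
bottle [706. 145.   0.]
jar [686. -48.   0.]
weight [381. -12.   0.]
stop [389. 138.   0.]
spat [275. 266.   0.]
paper loc [  28.1 -152. ]
```

View pics/crop.png

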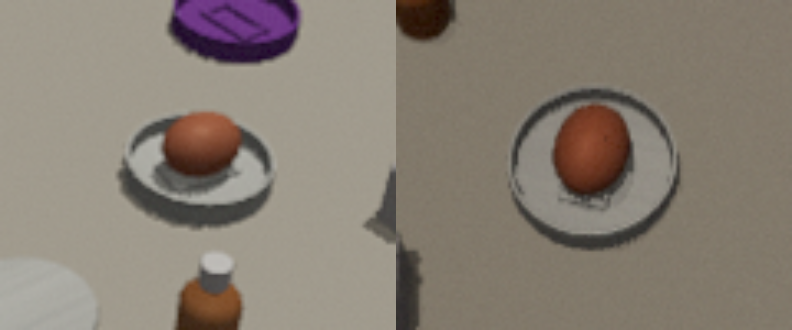

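The close crop confirms it: this is the grey steel dish with a brown egg on bars, and the purple one lies apart from it. I move behind it at height, turned square to the gap.

```bash
python3 - <<'E'
from m import *
for n,p in dict(scene=(323.3,196.8),side=(229,262)).items(): print(ray(dict(np.load(f'pics/{n}0.npz')),[p],20)[0].round(1))
E
python3 -m inch '{"linear":[[15,-8,0],[45,-24,0],[75,-40,0],[105,-56,0],[135,-72,0],[165,-88,0],[195,-104,0],[225,-120,0]],"delta_rot":[[0,0,-4],[0,0,-10],[0,0,-16],[0,0,-22],[0,0,-28],[0,0,-34],[0,0,-40],[0,0,-46]]}' 0.66
python3 -m inch '{"linear":[[30,-16,-10],[60,-32,-20],[90,-48,-30],[115,-61,-40],[135,-72,-45],[150,-80,-50],[160,-85,-50],[160,-85,-50]],"delta_rot":[[0,0,-6],[0,0,-12],[0,0,-17],[0,0,-21],[0,0,-24],[0,0,-26],[0,0,-26],[0,0,-26]]}'
python3 - <<'E'
from m import *
from scipy.spatial.transform import Rotation as R
s=get_state(); print(s['t'],s['eef_pos'],R.from_rotvec(s['orientation']).as_matrix().round(3).tolist(),s['gripper_width'],s['contact_force'],s['joint_positions'])
grab('wrist','w1.png')
E
```

```text
[597.  243.4  20. ]
[587.9 253.4  20. ]
t: 0.77
eef_pos: [435.0, 414.6, 227.5]
orientation: [-1.748, -2.61, 0.001]
contact_force: [0.7, -0.7, -0.6]
gripper_width: 0.661
finger_force: 0.0
t: 1.43
eef_pos: [595.3, 329.7, 177.3]
orientation: [2.285, 2.155, -0.001]
contact_force: [-0.2, 0.3, -0.6]
gripper_width: 0.661
finger_force: 0.0
1.4333 [595.32179337 329.72034701 177.29472623] [[0.058, 0.998, -0.0], [0.998, -0.058, -0.001], [-0.001, -0.0, -1.0]] 0.6613283265241607 [-0.24390486  0.32030561 -0.55223147] [ 4.89102722e-01  5.17669461e-01  1.37443587e+00 -4.59332079e-04
  1.24985950e+00  5.47710737e-01]
```

View pics/w1.png

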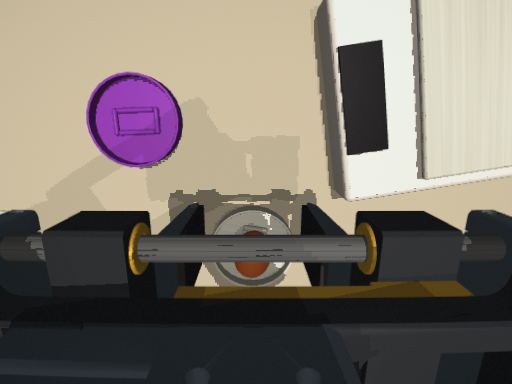

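The wrist view shows the dish between the fingers, with its rim at columns 211–293, top near row 206 and the egg at (253,255). The scale is at upper right and the purple dish at (135,118), both clear of the path.

Run:
```python
from m import *
d=dict(np.load('pics/w1.npz'))
P=ray(d,[(211,247),(293,247),(252,206),(252,287)],20); print(P.round(1)); print(np.array(d['T']).round(2).tolist())
print(proj(d,[[595,331,170]]))
```

```text
[[542.7 256.3  20. ]
 [639.  250.6  20. ]
 [593.8 303.6  20. ]
 [587.7 200.7  20. ]]
[[1.0, 0.06, 0.01, 599.61], [-0.06, 0.97, 0.23, 395.81], [0.0, -0.23, 0.97, 333.29], [0.0, 0.0, 0.0, 1.0]]
[[251.02951888 232.69619335]]
```

The wrist and side views agree on the dish centre at (589.5, 253), local (17, 201) to the gap. I descend behind it.

```bash
python3 -m inch '{"linear":[[0,0,-10],[0,0,-30],[0,0,-55],[0,0,-80],[0,0,-100],[0,0,-115],[0,0,-120],[0,0,-120]],"delta_rot":[[0,0,0],[0,0,0],[0,0,0],[0,0,0],[0,0,0],[0,0,0],[0,0,0],[0,0,0]]}' | head -4
python3 -m inch '{"linear":[[0,0,-8],[0,0,-16],[0,0,-24],[0,0,-30],[0,0,-34],[0,0,-35],[0,0,-35],[0,0,-35]],"delta_rot":[[0,0,0],[0,0,0],[0,0,0],[0,0,0],[0,0,0],[0,0,0],[0,0,0],[0,0,0]]}'
python3 - <<'E'
from m import *
d=grab('side','s2.png'); cv2.imwrite('pics/s2c.png',cv2.resize(d['image'][110:350,120:400],(700,600)))
E
```

```text
t: 2.15
eef_pos: [592.0, 331.2, 56.6]
orientation: [-2.282, -2.158, 0.005]
contact_force: [-0.2, 0.0, -0.3]
t: 2.82
eef_pos: [594.1, 330.8, 23.1]
orientation: [2.285, 2.156, 0.001]
contact_force: [0.2, -0.6, 0.8]
gripper_width: 0.664
finger_force: 0.0
```

View pics/s2c.png

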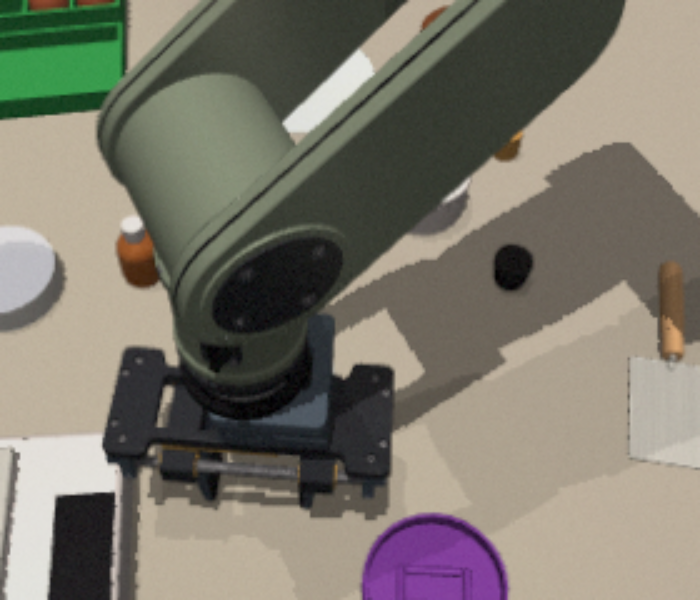

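The arm hides the dish, but the gripper stands clear of the purple dish and the scale, with no contact force. Now I close up slowly and start the push.

```bash
Z='x'
python3 -m inch '{"linear":[[0,-1,0],[-0.2,-3,0],[-0.3,-6,0],[-0.5,-9,0],[-0.7,-12,0],[-0.8,-14.5,0],[-0.9,-16.5,0],[-1,-18,0]],"delta_rot":[[0,0,0],[0,0,0],[0,0,0],[0,0,0],[0,0,0],[0,0,0],[0,0,0],[0,0,0]]}'
python3 -m inch '{"linear":[[-0.1,-1.2,0],[-0.1,-2.4,0],[-0.2,-3.6,0],[-0.3,-4.8,0],[-0.3,-6,0],[-0.4,-7.2,0],[-0.5,-8.6,0],[-0.6,-10,0]],"delta_rot":[[0,0,0],[0,0,0],[0,0,0],[0,0,0],[0,0,0],[0,0,0],[0,0,0],[0,0,0]]}'
python3 -m inch '{"linear":[[-0.3,-1.5,0],[-0.7,-3.2,0],[-1.1,-5,0],[-1.6,-7,0],[-2.1,-9,0],[-2.5,-11,0],[-3,-13,0],[-3.4,-15,0]],"delta_rot":[[0,0,0],[0,0,0],[0,0,0],[0,0,0],[0,0,0],[0,0,0],[0,0,0],[0,0,0]]}'
python3 - <<'E'
from m import *
a=[grab(n,n+'3.png')['image'] for n in('wrist','scene')]
cv2.imwrite('pics/c3.png',np.hstack([cv2.resize(a[0][170:320,150:350],(400,300)),cv2.resize(a[1][110:310,180:420],(400,333))[:300]]))
E
```

```text
t: 3.53
eef_pos: [592.9, 312.4, 23.0]
orientation: [2.285, 2.156, 0.0]
contact_force: [1.1, -0.9, -0.2]
gripper_width: 0.658
finger_force: 0.0
t: 4.2
eef_pos: [592.4, 303.1, 23.1]
orientation: [-2.285, -2.156, -0.002]
contact_force: [-0.2, 2.1, -0.2]
gripper_width: 0.658
finger_force: 0.8
t: 4.87
eef_pos: [588.8, 287.5, 23.0]
orientation: [2.285, 2.156, 0.0]
contact_force: [0.2, 1.4, -0.1]
gripper_width: 0.66
finger_force: 0.9
```

View pics/c3.png

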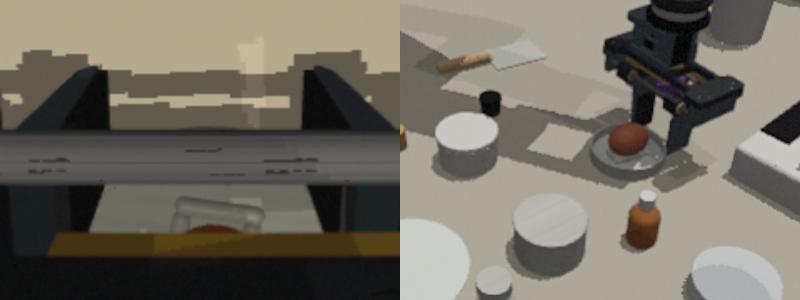

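The scene view shows the dish nested between both fingers with the egg steady in its cradle, and the push force is about 1.5 N. I continue diagonally onto the gap axis.

```bash
python3 -m inch '{"linear":[[-0.5,-2.2,0],[-1,-4.6,0],[-1.6,-7.2,0],[-2.2,-9.8,0],[-2.8,-12.6,0],[-3.4,-15.4,0],[-4,-18.2,0],[-4.7,-21,0]],"delta_rot":[[0,0,0],[0,0,0],[0,0,0],[0,0,0],[0,0,0],[0,0,0],[0,0,0],[0,0,0]]}' | sed -n '2p;4p'
python3 -m inch '{"linear":[[-0.6,-2.7,0],[-1.2,-5.4,0],[-1.8,-8.1,0],[-2.4,-10.8,0],[-3,-13.5,0],[-3.6,-16.2,0],[-4.2,-18.9,0],[-4.8,-21.6,0]],"delta_rot":[[0,0,0],[0,0,0],[0,0,0],[0,0,0],[0,0,0],[0,0,0],[0,0,0],[0,0,0]]}'| sed -n '2p;4p'
python3 -m inch '{"linear":[[-0.6,-2.7,0],[-1.2,-5.4,0],[-1.8,-8.1,0],[-2.4,-10.8,0],[-3,-13.5,0],[-3.6,-16.2,0],[-4.2,-18.9,0],[-4.8,-21.6,0]],"delta_rot":[[0,0,0],[0,0,0],[0,0,0],[0,0,0],[0,0,0],[0,0,0],[0,0,0],[0,0,0]]}'| sed -n '2p;4p'
python3 -m inch '{"linear":[[-0.6,-2.7,0],[-1.2,-5.4,0],[-1.8,-8.1,0],[-2.4,-10.8,0],[-3,-13.3,0],[-3.6,-15.7,0],[-4.1,-18,0],[-4.6,-20,0]],"delta_rot":[[0,0,0],[0,0,0],[0,0,0],[0,0,0],[0,0,0],[0,0,0],[0,0,0],[0,0,0]]}'| sed -n '2p;4p'
python3 - <<'E'
from m import *
a=[grab(n,n+'4.png')['image'] for n in('side','scene')]
cv2.imwrite('pics/c4.png',np.hstack([cv2.resize(a[0][110:290,150:350],(400,360)),cv2.resize(a[1][150:290,180:340],(400,350),interpolation=2)[:360] if 0 else cv2.resize(a[1][146:290,180:340],(400,360))]))
print(proj(dict(np.load('pics/scene4.npz')),[[567,147,20],[562,53,0]]))
E
```

```text
eef_pos: [584.1, 266.4, 23.0]
contact_force: [0.3, 1.8, -0.6]
eef_pos: [579.3, 244.9, 23.0]
contact_force: [0.3, 2.6, 0.0]
eef_pos: [574.5, 223.3, 23.0]
contact_force: [0.1, 1.9, 0.2]
eef_pos: [569.9, 203.3, 23.0]
contact_force: [-0.1, 2.5, 0.3]
[[280.67683626 206.47338556]
 [243.32316202 230.09760002]]
```

View pics/c4.png

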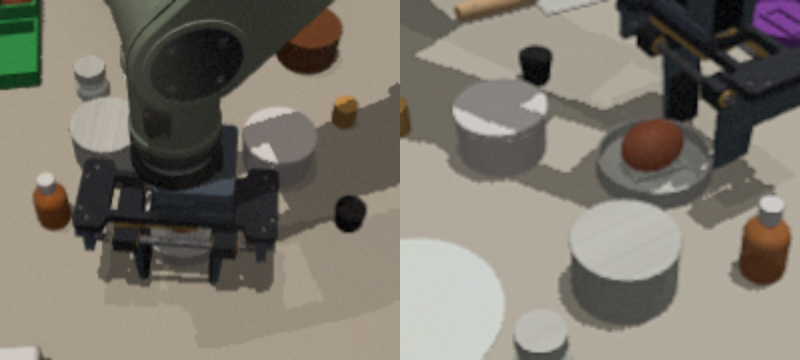

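The scene view shows the dish at about pixel (282,208), where I predicted (281,207), centred between the canister and the tub with the egg seated. I push straight through the gap and watch the force.

```bash
python3 -m inch '{"linear":[[-0.1,-2.4,0],[-0.3,-4.8,0],[-0.4,-7.4,0],[-0.6,-10,0],[-0.7,-12.6,0],[-0.8,-15.2,0],[-1,-17.8,0],[-1.1,-20.4,0]],"delta_rot":[[0,0,0],[0,0,0],[0,0,0],[0,0,0],[0,0,0],[0,0,0],[0,0,0],[0,0,0]]}' | sed -n '2p;4p;6p'
python3 -m inch '{"linear":[[-0.1,-2.5,0],[-0.3,-5,0],[-0.4,-7.5,0],[-0.6,-10,0],[-0.7,-12.5,0],[-0.8,-15,0],[-1,-17.5,0],[-1.1,-20,0]],"delta_rot":[[0,0,0],[0,0,0],[0,0,0],[0,0,0],[0,0,0],[0,0,0],[0,0,0],[0,0,0]]}' | sed -n '2p;4p;6p'
python3 -m inch '{"linear":[[-0.1,-2.5,0],[-0.3,-5,0],[-0.4,-7.5,0],[-0.6,-10,0],[-0.7,-12.5,0],[-0.8,-14.8,0],[-1,-17,0],[-1.1,-19,0]],"delta_rot":[[0,0,0],[0,0,0],[0,0,0],[0,0,0],[0,0,0],[0,0,0],[0,0,0],[0,0,0]]}' | sed -n '2p;4p;6p'
python3 - <<'E'
from m import *
b=[grab(n,n+'5.png')['image'] for n in('wrist','scene')]
cv2.imwrite('pics/c5.png',np.hstack([cv2.resize(b[0][120:360,100:400],(400,320)),cv2.resize(b[1][150:278,160:320],(400,320))]))
E
```

```text
eef_pos: [568.9, 182.8, 22.9]
contact_force: [0.1, 2.7, 0.3]
finger_force: 1.0
eef_pos: [567.7, 162.9, 23.0]
contact_force: [0.6, 2.9, -0.5]
finger_force: 1.0
eef_pos: [566.6, 143.9, 23.0]
contact_force: [-0.0, 2.9, -0.2]
finger_force: 1.0
```

View pics/c5.png

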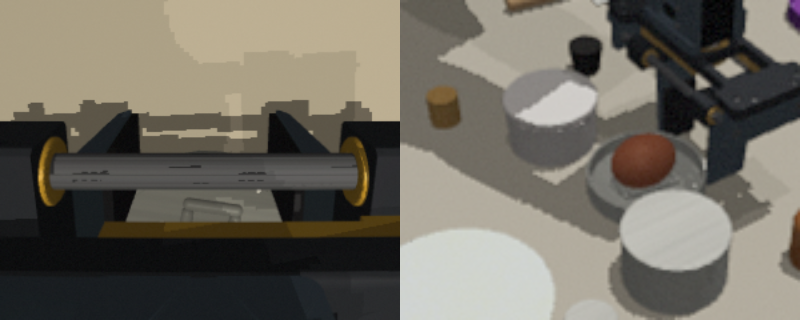

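The dish is entering the gap, visible between the tub and the canister on both sides. The force is steady at 2.9 N with no side load and the egg is seated, so I continue.

```bash
python3 -m inch '{"linear":[[-0.1,-2.3,0],[-0.3,-4.6,0],[-0.4,-7,0],[-0.5,-9.5,0],[-0.7,-12,0],[-0.8,-14.5,0],[-1,-17,0],[-1.1,-19.5,0]],"delta_rot":[[0,0,0],[0,0,0],[0,0,0],[0,0,0],[0,0,0],[0,0,0],[0,0,0],[0,0,0]]}' | sed -n '2p;4p;6p'
python3 -m inch '{"linear":[[-0.1,-2.5,0],[-0.3,-5,0],[-0.4,-7.5,0],[-0.6,-10,0],[-0.7,-12.5,0],[-0.8,-15,0],[-1,-17.5,0],[-1.1,-20,0]],"delta_rot":[[0,0,0],[0,0,0],[0,0,0],[0,0,0],[0,0,0],[0,0,0],[0,0,0],[0,0,0]]}' | sed -n '2p;4p;6p'
python3 -m inch '{"linear":[[-0.1,-2.5,0],[-0.3,-5,0],[-0.4,-7.5,0],[-0.6,-10,0],[-0.7,-12.5,0],[-0.8,-15,0],[-1,-17.5,0],[-1.1,-20,0]],"delta_rot":[[0,0,0],[0,0,0],[0,0,0],[0,0,0],[0,0,0],[0,0,0],[0,0,0],[0,0,0]]}' | sed -n '2p;4p;6p'
python3 -m inch '{"linear":[[-0.1,-2.5,0],[-0.3,-5,0],[-0.4,-7.5,0],[-0.6,-10,0],[-0.7,-12.5,0],[-0.8,-15,0],[-1,-17.5,0],[-1.1,-20,0]],"delta_rot":[[0,0,0],[0,0,0],[0,0,0],[0,0,0],[0,0,0],[0,0,0],[0,0,0],[0,0,0]]}' | sed -n '2p;4p;6p'
```

```text
eef_pos: [565.5, 124.3, 23.0]
contact_force: [-0.1, 2.3, 0.4]
finger_force: 1.0
eef_pos: [564.4, 104.4, 23.0]
contact_force: [-0.3, 2.3, 0.5]
finger_force: 1.0
eef_pos: [563.3, 84.4, 23.0]
contact_force: [-0.2, 2.9, -0.3]
finger_force: 1.0
eef_pos: [562.3, 64.4, 23.0]
contact_force: [-0.2, 1.5, -0.4]
finger_force: 1.0
```

The dish is clear of the gap with no side load. I go a little further straight, then angle over towards the paper's centre.

```bash
python3 -m inch '{"linear":[[-0.2,-2.7,0],[-0.3,-5.5,0],[-0.5,-8.5,0],[-0.7,-11.5,0],[-0.8,-14.5,0],[-1,-17.5,0],[-1.1,-20.5,0],[-1.3,-23.5,0]],"delta_rot":[[0,0,0],[0,0,0],[0,0,0],[0,0,0],[0,0,0],[0,0,0],[0,0,0],[0,0,0]]}' | sed -n '2p;4p;6p'
python3 -m inch '{"linear":[[0.1,-2.7,0],[0.4,-5.4,0],[0.9,-8,0],[1.5,-10.6,0],[2.1,-13.2,0],[2.7,-15.8,0],[3.4,-18.4,0],[4.1,-21,0]],"delta_rot":[[0,0,0],[0,0,0],[0,0,0],[0,0,0],[0,0,0],[0,0,0],[0,0,0],[0,0,0]]}' | sed -n '2p;4p;6p'
python3 -m inch '{"linear":[[0.7,-2.6,0],[1.3,-5.2,0],[2,-7.8,0],[2.6,-10.5,0],[3.3,-13.1,0],[4,-15.7,0],[4.6,-18.4,0],[5.3,-21,0]],"delta_rot":[[0,0,0],[0,0,0],[0,0,0],[0,0,0],[0,0,0],[0,0,0],[0,0,0],[0,0,0]]}' | sed -n '2p;4p;6p'
python3 - <<'E'
from m import *
b=[grab(n,n+'6.png')['image'] for n in('side','scene')]
cv2.imwrite('pics/c6.png',np.hstack([cv2.resize(b[0][100:244,150:330],(400,320)),cv2.resize(b[1][180:340,90:290],(400,320))]))
E
```

```text
eef_pos: [561.0, 40.8, 23.0]
contact_force: [-0.7, 1.7, 0.7]
finger_force: 1.0
eef_pos: [565.1, 19.9, 22.9]
contact_force: [-0.7, 3.6, 0.5]
finger_force: 1.1
eef_pos: [570.4, -1.2, 23.0]
contact_force: [-1.1, 2.7, -0.1]
finger_force: 1.0
```

View pics/c6.png

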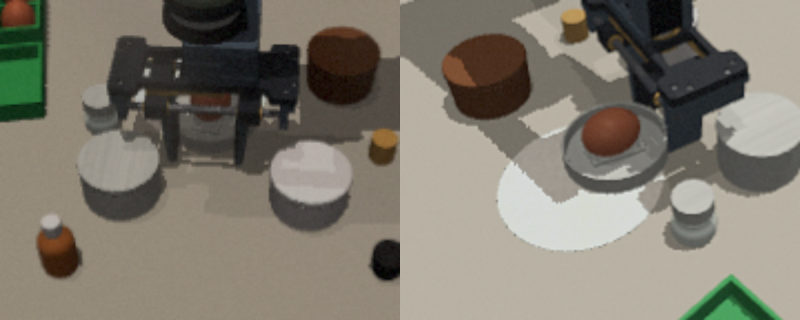

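The dish is through the gap and partly on the paper, with the egg seated and the jar clear. About 43 mm remains, and I slow down towards the end.

```bash
python3 -m inch '{"linear":[[0.8,-2.6,0],[1.6,-5.2,0],[2.4,-7.8,0],[3.2,-10.5,0],[4,-13.1,0],[4.8,-15.7,0],[5.5,-18.4,0],[6.2,-21,0]],"delta_rot":[[0,0,0],[0,0,0],[0,0,0],[0,0,0],[0,0,0],[0,0,0],[0,0,0],[0,0,0]]}' | sed -n '2p;4p;6p'
python3 -m inch '{"linear":[[0.8,-2.6,0],[1.6,-5.2,0],[2.4,-7.8,0],[3.1,-10.3,0],[3.8,-12.6,0],[4.4,-14.7,0],[5,-16.6,0],[5.5,-18.2,0]],"delta_rot":[[0,0,0],[0,0,0],[0,0,0],[0,0,0],[0,0,0],[0,0,0],[0,0,0],[0,0,0]]}' | sed -n '2p;4p;6p'
python3 -m inch '{"linear":[[0.4,-1.4,0],[0.7,-2.4,0],[0.9,-3.1,0],[1,-3.5,0],[1,-3.5,0],[1,-3.5,0],[1,-3.5,0],[1,-3.5,0]],"delta_rot":[[0,0,0],[0,0,0],[0,0,0],[0,0,0],[0,0,0],[0,0,0],[0,0,0],[0,0,0]]}' | sed -n '2p;4p;6p'
python3 -m inch '{"linear":[[0,1,0],[0.1,3,0],[0.3,6,0],[0.5,9,0],[0.7,12,0],[0.8,15,0],[1,18,0],[1.1,20,0]],"delta_rot":[[0,0,0],[0,0,0],[0,0,0],[0,0,0],[0,0,0],[0,0,0],[0,0,0],[0,0,0]]}' | sed -n '2p;4p;6p'
python3 - <<'E'
from m import *
b=[grab(n,n+'7.png') for n in('side','scene')]
for d in b:
    print(proj(d,[[581,-100,0.5]]))
E
```

```text
eef_pos: [576.7, -22.2, 23.0]
contact_force: [-0.6, 2.9, -0.3]
finger_force: 1.1
eef_pos: [582.1, -40.3, 23.0]
contact_force: [-0.3, 3.2, -0.0]
finger_force: 1.1
eef_pos: [583.1, -43.6, 23.0]
contact_force: [-0.9, 1.0, -0.4]
finger_force: 0.8
eef_pos: [584.2, -23.1, 23.0]
contact_force: [0.2, 0.1, -0.5]
finger_force: 0.0
[[239.53208703 140.65887992]]
[[180.40867009 270.14996157]]
```

```bash
python3 -m inch '{"linear":[[0,0,3],[0,0,10],[0,0,20],[0,0,35],[0,0,55],[0,0,75],[0,0,95],[0,0,110]],"delta_rot":[[0,0,0],[0,0,0],[0,0,0],[0,0,0],[0,0,0],[0,0,0],[0,0,0],[0,0,0]]}' | sed -n '1,4p'
python3 -m inch '{"linear":[[0,5,15],[0,20,30],[0,45,45],[0,75,60],[0,105,70],[0,130,75],[0,145,75],[0,150,75]],"delta_rot":[[0,0,0],[0,0,0],[0,0,0],[0,0,0],[0,0,0],[0,0,0],[0,0,0],[0,0,0]]}' | sed -n '1,4p'
python3 - <<'E'
from m import *
b=[grab(n,n+'8.png') for n in('side','scene')]
S=[d['image'] for d in b]
cv2.imwrite('pics/c8.png',np.hstack([cv2.resize(S[0][90:234,150:330],(400,320)),cv2.resize(S[1][180:340,90:290],(400,320))]))
E
```

```text
t: 18.03
eef_pos: [585.0, -23.8, 136.0]
orientation: [2.283, 2.154, 0.004]
contact_force: [1.3, -0.9, 0.7]
t: 18.7
eef_pos: [584.2, 128.4, 208.9]
orientation: [2.282, 2.159, 0.003]
contact_force: [-0.6, -0.3, -0.1]
```

View pics/c8.png

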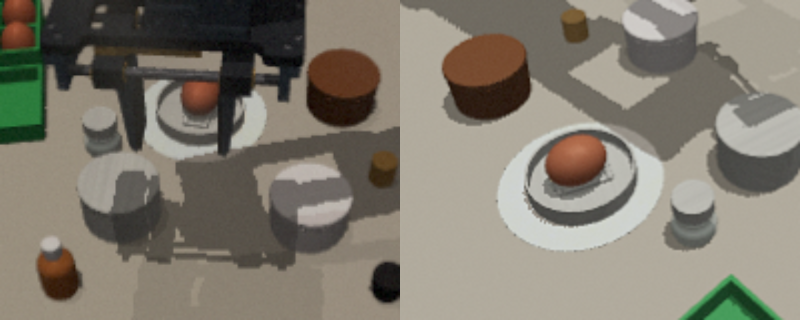

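The dish stands on the paper with white showing around it. Its rim centre is near (180,264) in the scene view, and the push geometry puts it at (580,-100) against the paper's centre at (581,-100). The egg is in its cradle, the bystanders haven't moved and the gripper is clear, so I hand in.

```bash
python3 -c "
from plant import sign_off; print(sign_off())"
```

```text
the job is handed in; nothing more can be done
None
```

The dish was pushed flat through the gap and now stands wholly on the filter paper, about 2 mm from its centre, with the egg still in its cradle, the bystanders unmoved and the gripper clear; the job is handed in.

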